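# Put the spare-indenter box away in the specimen drawer

### The job

Put the small blue plastic box away in the empty rear compartment of the open drawer, lying flat on the drawer floor, and let go of it; then slide the drawer fully shut until it has gone past its catch, without slamming it. The three specimens in the drawer's front row are fixed in their rack; leave the loose red and green specimens and the steel slug on the bench where they are.

Things in the scene. Friction and masses are not known exactly. Their poses are not given: they have to be found in the camera images.
- indenter_box: the blue plastic box with a clear flat lid (the lid is fixed shut), 37 (x) x 59 (y, long side) x 21 mm high, about 50 g, loose on the balance's black mat (5 mm thick) in front of the balance (its body begins at about x = 0.50); origin at the centre of its underside, z up. Its body measures 58 mm between the end faces, the lid 60 mm.
- unit: grey metal drawer unit, white fronts, wooden top board, fixed on the bench, 140 deep (x) x 180 wide (y) x 162 mm high; origin on the bench below the middle of its front face; x points into the unit (roughly to the robot's right), z up. Only the lowest drawer moves. The carcass covers all behind x = 0 from z = 50 mm up; the top board (z 142 to 162 mm, 192 wide) juts out to x = -18 mm.
- drawer (a joint): how far the lowest drawer stands open, m: 0 shut, 0.108 at its stop; slides along the unit's -x. It rubs with about 1.5 N; over the last 13 mm a sprung roller catch resists with about 10 N, then draws it home once past its hump at about 6 mm. Left before the hump it is not shut.
- drawer_bay (a point): middle of the floor (18 mm above the bench) of the drawer's empty rear compartment; moves with the drawer, axes as the unit's. Compartment 53 mm in x, 144 mm in y, divider 12 mm high on the -x side, walls 18 mm high at back and sides. Beyond the divider is a 38 mm row with three fixed round specimens 16 mm high. Things up to 31 mm above this floor pass under the carcass.
- drawer_pull (a point): middle of the flat front face of the drawer's dark pull, 36 mm above the bench; a plain bar 80 wide (y) x 14 mm high, 18 mm proud of the white drawer front (12 mm thick, top 50 mm above the bench); axes as the unit's. With the drawer shut this point is 18 mm in front of the unit's front face.
- red_mount: red round specimen mount, 30 mm diameter, 19 mm high, loose bystander; origin at the centre of its underside
- green_mount: green round specimen mount, 30 mm diameter, 22 mm high, loose bystander; origin at the centre of its underside
- steel_slug: plain grey steel slug (short round bar), 32 mm diameter, 20 mm high, loose bystander; origin at the centre of its underside

How it is judged:
By the outcome, as a careful person would: the job done as asked, in the order asked, and still so for the second after the job is handed in, with the robot touching nothing.
It also fails if it takes over 51 s, if anything falls off the work surface, if the arm or the gripper's body presses on something with over 40 N, if the wrist force passes 120 N, or if a joint passes its speed limit or range.

### The arm

A 6-joint arm with a two-finger parallel gripper is mounted at the origin on a cart in front of the work surface, level with it; the furniture and walls round the work are solid. World frame = base frame: x ahead of the robot, y to its left, z up, the work surface at z = 0. Lengths are in m, angles in rad, forces in N, time in s.
With the tool pointing down it reaches from about 0.35 to 0.725 m from the base axis. Payload 4.3 kg.
Tool frame: the origin (TCP) lies between the finger pads; the fingertips stand 19 mm ahead of it and the grasp point (between the pads) is the TCP; z points along the fingers, y is the line along which they close (so a half turn about z gives the same grasp; the last joint's range is limited). The gripper opens to 85 mm and grips with 20 to 120 N. Pads are 22 mm wide; open, the fingers measure 114 mm over their backs; the gripper's body (76 mm by 85 mm) begins 54 mm behind the grasp point. The pads swing forward as they close: fully open they stand 13 mm farther back than shut.
Start: joints at [1.183, 0.377, 0.081, 1.274, 0, 1.46], TCP at [0.158, 0.553, 0.25] pointing down, gripper open.
Joint ranges: [-2.72, 2.72], [-0.84, 1.66], [-1.02, 1.22], [-1.77, 2.12], [-1.37, 1.28], [-3.14, 3.14]. Speed limits (rad/s): [2.57, 2.57, 3.14, 3.14, 3.14, 3.14].

### API

Orientations are given as a rotation vector (axis times angle).
In Python, from cell import * gives the robot as it stands. The module is installed in compiled form; this text tells all that it offers.
- The arm moves only by the tool servo_tool, never from a script. Its argument "steps" is a list that holds one entry, the list of rows, each a list of 5 numbers: the shift along the tool's x, y, z in mm, then the turn about the tool's z in rad, then the opening, from -1 (shut) to 1 (fully open). A call has 1 to 20 rows; each row is the pose to reach, as a shift and turn from the pose commanded when the call began, along the tool's axes at that moment; what a row does not reach only later rows make up. A row lasts 1/12 s, in which the tool goes at most 41.7 mm and 7.16 degrees, less where a joint would pass 70% of its speed; a pose out of reach is approached as far as the arm can. A call with a gripper value outside its range is refused whole. The fingers move at their own pace and stop on an object; the grip force is fixed at half the most. Time passes only in rows, so rows that repeat a pose let the fingers close. It gives the time, the measured TCP pose, the force, the opening and the grip force at its end, in the units of the state.
- state(): the state, without advancing time (a new reading comes with each control period).
- capture(name): name is "scene" or "top" or "wrist"; returns a dict with "frame" (400x640x3 uint8, red, green, blue), "fx", "fy", "cx", "cy" (pixels), "cam_to_world" (4x4, takes a point from camera to world coordinates). Camera axes: x right, y up, looking along -z (the intrinsics and any distortion apply to the point x, -y, -z); pixel columns grow to the right and rows downward; lengths in m; the calibration is good to about 2 mm. A picture is of the moment at which its call begins. There is no depth.
- job_done(): hands the job in; it is judged then, once.
The state is a dict: "clock": time; "qpos": joint angles; "joint_vel": joint speeds; "tau": joint torques, N m; "tcp_pos": TCP position; "ee_rot": TCP orientation; "wrist_force": force on the tool from outside, world axes, zero at the start; "wrist_torque": the same for the moment, N m; "width": finger opening in m; "grasp_force": force on a finger pad.
Only numpy, scipy, OpenCV 4.12 (cv2) and the standard library are available. Lean on these libraries where they do the work, as an engineer would, in place of code of your own. Each camera call takes 0.05 s, during which the arm holds its last target. There are 200 camera calls.

## Working session

There is one attempt and no reset: what is moved stays moved. The work goes in short steps, Python scripts to look and compute and a tool call to move; the robot and the scene stay as the last step left them, time stands still between calls to the robot, and variables do not carry over. Pictures are saved under pics/ and viewed, at most 10 in all, crops included, and the job is handed in when it is done.

Besides the shell and the picture viewer there is one more tool, called after ">>>" as name([rows], argument=value, ...), one row to a line, values as JSON. servo_tool: Moves the arm, as the interface text tells. Its arguments: {"type":"object","properties":{"steps":{"type":"array","items":{"type":"array","items":{"type":"array","items":{"type":"number"}}}}},"required":["steps"]}

```bash
mkdir -p pics; cat > h.py <<'E'
from cell import *
import numpy as np, cv2
def shot(n,f):
    c=capture(n); cv2.imwrite(f'pics/{f}.png',c['frame'][:,:,::-1]); np.save(f'pics/{f}.npy',{k:v for k,v in c.items()},allow_pickle=True); return c
def load(f): return np.load(f'pics/{f}.npy',allow_pickle=True).item()
def p2w(c,u,v,z):
    M=np.array(c['cam_to_world']); d=M[:3,:3]@np.array([(u-c['cx'])/c['fx'],-(v-c['cy'])/c['fy'],-1]); o=M[:3,3]
    return o+d*(z-o[2])/d[2]
def w2p(c,p):
    M=np.array(c['cam_to_world']); q=M[:3,:3].T@(np.array(p)-M[:3,3]); return c['cx']+c['fx']*q[0]/-q[2], c['cy']-c['fy']*q[1]/-q[2]
E
python3 - <<'E'
from h import *
for n in('scene','top','wrist'):
    c=shot(n,n+'0'); print(n,c.keys(),c['fx'],c['cx'],c['cy'],np.round(c['cam_to_world'],3).tolist())
print(state())
a=[load(n+'0')['frame'] for n in('top','scene')]
E
```

```text
scene dict_keys(['frame', 'fx', 'fy', 'cx', 'cy', 'cam_to_world']) 372.13244743953794 316.78306540645775 203.34498301292646 [[-0.941, 0.214, -0.264, 0.164], [-0.339, -0.551, 0.763, 0.883], [0.018, 0.807, 0.591, 0.792], [0.0, 0.0, 0.0, 1.0]]
top dict_keys(['frame', 'fx', 'fy', 'cx', 'cy', 'cam_to_world']) 460.3489149288177 322.3438809011958 196.56934178487595 [[-0.424, 0.726, -0.542, -0.249], [-0.906, -0.343, 0.249, 0.245], [-0.006, 0.596, 0.803, 1.17], [0.0, 0.0, 0.0, 1.0]]
wrist dict_keys(['frame', 'fx', 'fy', 'cx', 'cy', 'cam_to_world']) 359.6296940997909 317.5131239716699 199.71800091680788 [[0.274, -0.913, -0.302, 0.079], [0.962, 0.26, 0.088, 0.575], [-0.002, -0.314, 0.949, 0.374], [0.0, 0.0, 0.0, 1.0]]
{'clock': 0.15, 'qpos': array([1.18268179e+00, 3.77896322e-01, 7.99515759e-02, 1.27440515e+00,
       2.99586475e-05, 1.46052456e+00]), 'joint_vel': array([ 0.00044497, -0.00065943,  0.00577505,  0.00118863, -0.00154394,
       -0.00142406]), 'tau': array([ 8.06003045e-04, -4.64037287e+01,  2.70170259e+01,  1.39221840e-02,
       -1.63574819e-04,  3.90451447e-06]), 'tcp_pos': array([0.15750523, 0.55252423, 0.24958216]), 'ee_rot': array([-4.34974794e-01, -3.11091726e+00,  2.35304989e-03]), 'wrist_force': array([ 0.03089319, -0.4539056 ,  0.4258666 ]), 'wrist_torque': array([-0.01182459, -0.00105943, -0.03714184]), 'grasp_force': 0.0, 'width': 0.08524201869561744}
```

View pics/top0.png

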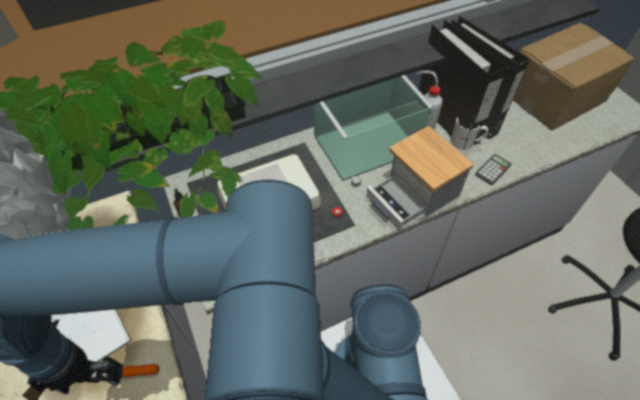

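View pics/scene0.png

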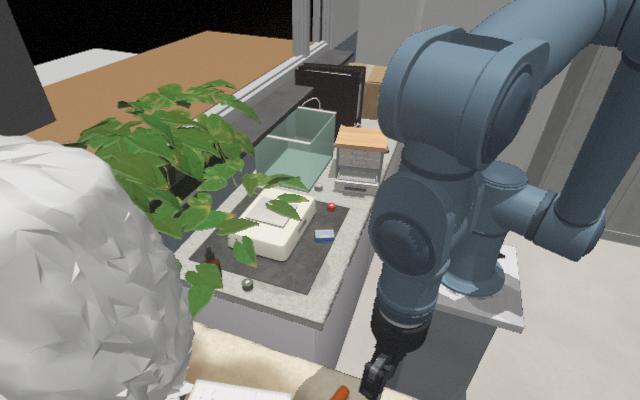

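The scene view shows the blue box at about (324,236), red mount (331,207), slug (318,187), green mount (247,284) and the drawer front around (357,187). In the top view the arm hides the box, while the open drawer is at about (390,200).

```bash
python3 - <<'E'
from h import *
s=load('scene0');t=load('top0')
for n,u,v,z in(('box',324,235,.02),('red',331,208,.015),('slug',318,187,.01),('green',247,285,.015),('pullL',336,188,.03),('pullR',379,192,.03)): print(n,p2w(s,u,v,z).round(3))
for n,u,v,z in(('topL',391,146,.162),('topfrontR',435,185,.162),('topback',432,128,.162),('topR',473,165,.162),('red',337,212,.01),('slug',356,182,.01),('drawerfrontL',369,189,.05),('drawerfrontR',404,220,.05)): print(n,p2w(t,u,v,z).round(3))
def crop(c,x,y,w,h,k): return cv2.resize(c['frame'][y:y+h,x:x+w],None,fx=k,fy=k,interpolation=cv2.INTER_CUBIC)
a=crop(s,230,115,160,120,5);cv2.imwrite('pics/sc.png',crop(s,290,120,110,130,4.6)[:,:,::-1])
b=crop(t,320,120,160,115,5);cv2.imwrite('pics/tc.png',b[:,:,::-1])
E
```

```text
box [0.43  0.036 0.02 ]
red [ 0.455 -0.113  0.015]
slug [ 0.544 -0.227  0.01 ]
green [0.56  0.3   0.015]
pullL [ 0.47  -0.217  0.03 ]
pullR [ 0.316 -0.249  0.03 ]
topL [ 0.513 -0.331  0.162]
topfrontR [ 0.334 -0.367  0.162]
topback [ 0.525 -0.482  0.162]
topR [ 0.349 -0.506  0.162]
red [ 0.461 -0.13   0.01 ]
slug [ 0.541 -0.237  0.01 ]
drawerfrontL [ 0.472 -0.244  0.05 ]
drawerfrontR [ 0.328 -0.281  0.05 ]
```

View pics/sc.png

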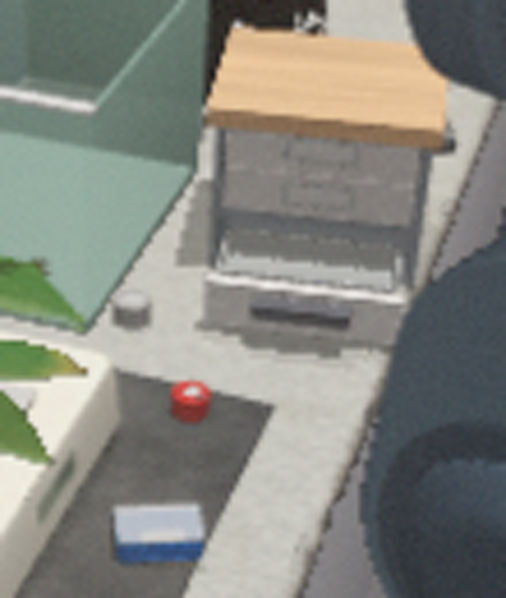

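View pics/tc.png

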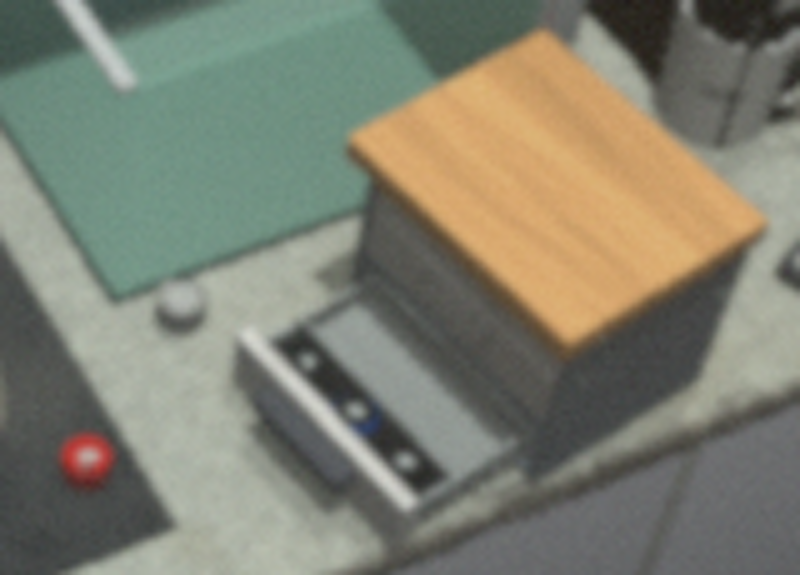

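>>> servo_tool([
  [[-378,-405,0,1.09,1],[-378,-405,0,1.09,1],[-378,-405,0,1.09,1],[-378,-405,0,1.09,1],[-378,-405,0,1.09,1],[-378,-405,0,1.09,1],[-378,-405,0,1.09,1],[-378,-405,0,1.09,1],[-378,-405,0,1.09,1],[-378,-405,0,1.09,1],[-378,-405,0,1.09,1],[-378,-405,0,1.09,1],[-378,-405,0,1.09,1],[-378,-405,0,1.09,1],[-378,-405,0,1.09,1],[-378,-405,0,1.09,1],[-378,-405,0,1.09,1]],
])

```text
clock: 1.57
tcp_pos: [0.4094, 0.0605, 0.2501]
ee_rot: [-1.983, -2.435, 0.0]
wrist_force: [0.6, 0.5, -0.4]
width: 0.0855
grasp_force: 0.0
```

```bash
python3 - <<'E'
from h import *
s=state();print(s['clock'],s['tcp_pos'],s['ee_rot'],s['qpos'],s['joint_vel'].max())
c=shot('wrist','w1');print(np.round(c['cam_to_world'],3).tolist())
cv2.imwrite('pics/w1b.png',cv2.resize(c['frame'],(800,500),interpolation=cv2.INTER_CUBIC)[:,:,::-1])
E
```

```text
1.5667 [0.40939087 0.06050665 0.25006665] [-1.98333738e+00 -2.43483880e+00  3.38173207e-04] [-7.24254721e-03  5.35192078e-02 -3.32395743e-01  1.18595189e+00
  5.83025334e-04  1.35987689e+00] 0.020111167174849728
[[0.979, -0.192, -0.063, 0.392], [0.202, 0.93, 0.307, 0.14], [-0.0, -0.314, 0.95, 0.374], [0.0, 0.0, 0.0, 1.0]]
```

View pics/w1b.png

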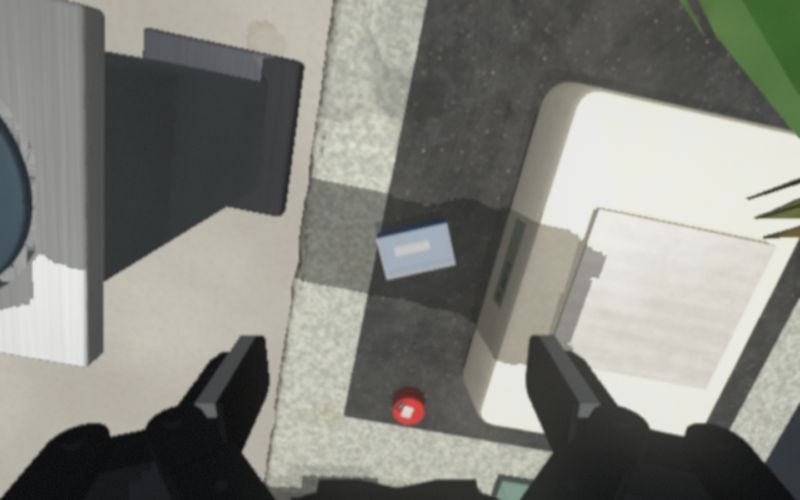

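The wrist view shows the box lid with corners at about (377,237), (446,222), (455,265), (388,279) and the red mount at (408,406). The balance edge is on the right.

```bash
python3 - <<'E'
from h import *
c=load('w1')
P=np.array([p2w(c,u/1.25,v/1.25,.026) for u,v in((377,237),(446,222),(455,265),(388,279))])[:,:2]
print(P.round(4),P.mean(0))
for i in range(4): d=P[(i+1)%4]-P[i];print(np.linalg.norm(d).round(4),np.degrees(np.arctan2(d[1],d[0])).round(1))
print('red',p2w(c,408/1.25,406/1.25,.024))
for n,f in(('scene','scene0'),('top','top0')): print(n,w2p(load(f),[*P.mean(0),.026]))
s=load('scene0')
print(p2w(s,290+157/4.6,120+522/4.6,.026))
# refine: mask of lid in w1
f=c['frame'].astype(int);m=((f[:,:,2]-f[:,:,0]>15)&(f[:,:,2]>120)).astype(np.uint8);m[:160]=0;m[240:]=0;m[:,:290]=0;m[:,380:]=0
k=cv2.findNonZero(m);r=cv2.minAreaRect(k);b=cv2.boxPoints(r);print(r,len(k))
Q=np.array([p2w(c,u,v,.026)[:2] for u,v in b]);print(Q.round(4),Q.mean(0))
for i in range(4): d=Q[(i+1)%4]-Q[i];print(np.linalg.norm(d).round(4),np.degrees(np.arctan2(d[1],d[0])).round(1))
E
```

```text
[[3.976e-01 3.420e-02]
 [4.493e-01 5.760e-02]
 [4.652e-01 2.350e-02]
 [4.135e-01 1.000e-04]] [0.43136853 0.0288714 ]
0.0567 24.4
0.0376 -65.0
0.0567 -155.7
0.0376 115.0
red [ 0.45661706 -0.12116841  0.024     ]
scene (np.float64(324.36889254357413), np.float64(231.97443743011237))
top (np.float64(292.6796832595492), np.float64(235.72865338512483))
[0.42972462 0.03598954 0.026     ]
((332.4470520019531, 199.5117645263672), (32.43110275268555, 55.968048095703125), 77.47119140625) 1531
[[0.3976 0.034 ]
 [0.4487 0.0575]
 [0.4637 0.0263]
 [0.4113 0.0017]] [0.43033779 0.02988902]
0.0562 24.7
0.0346 -64.3
0.0579 -154.9
0.0351 112.9
```

>>> servo_tool([
  [[-15,10,40,-0.12,1],[-15,10,80,-0.224,1],[-15,10,120,-0.224,1],[-15,10,150,-0.224,1],[-15,10,150,-0.224,1],[-15,10,150,-0.224,1],[-15,10,150,-0.224,1]],
])

```text
clock: 2.2
tcp_pos: [0.4238, 0.0479, 0.1019]
ee_rot: [1.697, 2.642, 0.002]
wrist_force: [0.9, -0.5, 0.7]
width: 0.0854
grasp_force: 0.0
```

```bash
python3 - <<'E'
from h import *
s=state();print(s['clock'],s['tcp_pos'],s['ee_rot'])
c=shot('wrist','w2');cv2.imwrite('pics/w2b.png',cv2.resize(c['frame'],(800,500),interpolation=cv2.INTER_CUBIC)[:,:,::-1])
print(w2p(c,s['tcp_pos']), np.round(c['cam_to_world'],3).tolist())
E
```

```text
2.2 [0.42383652 0.04794736 0.10189913] [1.69728245e+00 2.64183443e+00 1.70504184e-03]
(np.float64(319.28834617102024), np.float64(294.9929528979529)) [[0.909, -0.394, -0.133, 0.389], [0.416, 0.863, 0.286, 0.121], [0.002, -0.315, 0.949, 0.226], [0.0, 0.0, 0.0, 1.0]]
```

View pics/w2b.png

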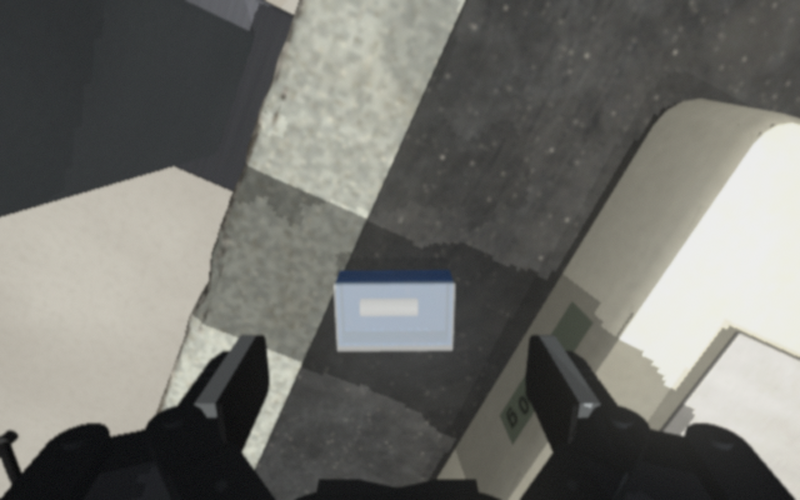

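The box lid is now square to the image, with corners at about (334,283), (455,283), (454,350), (337,352). The balance's lower edge runs from (655,110) to (440,480).

```bash
python3 - <<'E'
from h import *
c=load('w2');s=state();R=cv2.Rodrigues(s['ee_rot'])[0]
def loc(u,v,z): 
    p=p2w(c,u/1.25,v/1.25,z); return (R.T@(p-s['tcp_pos'])*1000).round(1),p.round(4)
for u,v in((334,283),(455,283),(454,350),(337,352)): print(loc(u,v,.026))
for u,v in((550,275),(510,345),(440,480)): print('bal',loc(u,v,.005))
E
```

```text
(array([ -1.3, -31.8,  76.4]), array([0.3967, 0.0333, 0.026 ]))
(array([-1.4, 26.4, 76.6]), array([0.4496, 0.0574, 0.026 ]))
(array([-38. ,  27.4,  76.7]), array([0.4658, 0.0245, 0.026 ]))
(array([-39.1, -31.9,  76.5]), array([ 0.4123, -0.0011,  0.026 ]))
bal (array([-5.5, 79.3, 97.8]), array([0.4996, 0.0756, 0.005 ]))
bal (array([-47.4,  61.5,  97.8]), array([0.5008, 0.0301, 0.005 ]))
bal (array([-143. ,   25.4,   97.8]), array([ 0.5076, -0.0718,  0.005 ]))
```

>>> servo_tool([
  [[0,-2.5,35,0,1],[0,-2.5,62,0,1],[0,-2.5,72,0,1],[0,-2.5,72,0,1],[0,-2.5,72,0,0.2],[0,-2.5,72,0,-0.2],[0,-2.5,72,0,-1],[0,-2.5,72,0,-1],[0,-2.5,72,0,-1],[0,-2.5,72,0,-1],[0,-2.5,72,0,-1]],
])

```text
clock: 3.17
tcp_pos: [0.423, 0.0462, 0.0308]
ee_rot: [1.698, 2.638, 0.004]
wrist_force: [-2.0, 0.7, 10.9]
width: 0.0559
grasp_force: 61.3
```

>>> servo_tool([
  [[0,0,-10,0,-1],[0,0,-30,0,-1],[0,0,-70,0,-1],[0,0,-90,0,-1],[0,0,-90,0,-1]],
])

```text
clock: 3.58
tcp_pos: [0.4253, 0.046, 0.1241]
ee_rot: [1.695, 2.634, 0.009]
wrist_force: [1.0, -0.2, -0.1]
width: 0.0557
grasp_force: 63.9
```

```bash
python3 - <<'E'
from h import *
s=state();print(s['clock'],s['tcp_pos'],s['width'],s['grasp_force'],s['wrist_force'],s['wrist_torque'])
c=shot('wrist','w3');f=c['frame'][180:400,100:540];cv2.imwrite('pics/w3b.png',cv2.resize(f,(800,400),interpolation=cv2.INTER_CUBIC)[:,:,::-1])
E
```

```text
3.5833 [0.42533687 0.04602974 0.12413894] 0.05574870752265764 63.93986888229847 [ 1.01836268 -0.18950779 -0.10378305] [ 0.05322677 -0.06821215 -0.00296146]
```

View pics/w3b.png

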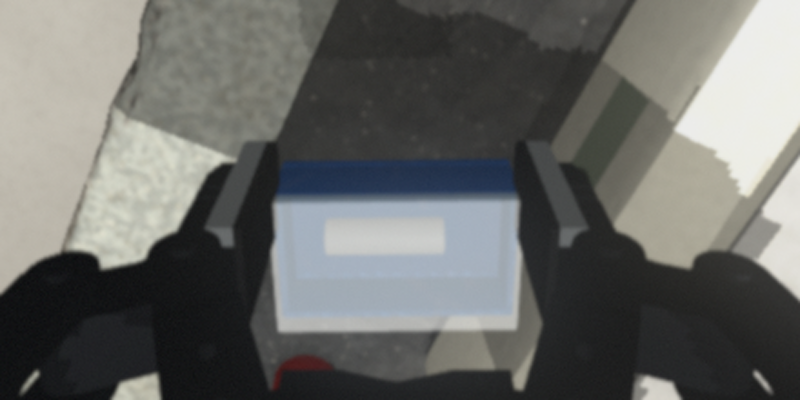

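The box is held level between the pads: lid front corners at crop (273,198) and (518,198), rear ones at (278,330) and (517,330).

```bash
python3 - <<'E'
from h import *
c=load('w3');s=state();R=cv2.Rodrigues(s['ee_rot'])[0];M=np.array(c['cam_to_world'])
# PnP in cam (cv axes) of lid 60x37
pts=np.array([(273,198),(518,198),(517,330),(278,330),(279,161),(516,161)],float)/1.818+[100,180]
ob=np.array([[18.5,-30,21],[18.5,30,21],[-18.5,30,21],[-18.5,-30,21],[18,-29,0],[18,29,0]],float)/1000
K=np.array([[c['fx'],0,c['cx']],[0,c['fy'],c['cy']],[0,0,1.]])
ok,r,t=cv2.solvePnP(ob,pts,K,None)
Rb=M[:3,:3]@np.diag([1,-1,-1])@cv2.Rodrigues(r)[0]; p=M[:3,:3]@np.diag([1,-1,-1])@t[:,0]+M[:3,3]
print('origin in tool mm',(R.T@(p-s['tcp_pos'])*1000).round(1));print((R.T@Rb).round(3))
print((cv2.projectPoints(ob,r,t,K,None)[0][:,0]-pts).round(1).tolist())
E
```

```text
origin in tool mm [ 184.6   -1.1 -279.8]
[[-0.999 -0.014 -0.039]
 [ 0.013 -1.     0.024]
 [-0.04   0.023  0.999]]
[[-2.9, 0.5], [3.1, 0.4], [0.3, 0.6], [-0.2, 0.1], [4.9, -0.7], [-5.2, -1.0]]
```

```bash
python3 - <<'E'
from h import *
c=load('w3');s=state();R=cv2.Rodrigues(s['ee_rot'])[0];M=np.array(c['cam_to_world'])
pts=np.array([(273,198),(518,198),(517,330),(278,330),(279,161),(516,161)],float)/1.818+[100,180]
ob=np.array([[18.5,30,21],[18.5,-30,21],[-18.5,-30,21],[-18.5,30,21],[18,29,0],[18,-29,0]],float)/1000
K=np.array([[c['fx'],0,c['cx']],[0,c['fy'],c['cy']],[0,0,1.]])
ok,r,t=cv2.solvePnP(ob,pts,K,None)
D=M[:3,:3]@np.diag([1,-1,-1]);Rb=D@cv2.Rodrigues(r)[0]; p=D@t[:,0]+M[:3,3]
print('origin in tool mm',(R.T@(p-s['tcp_pos'])*1000).round(1));print((R.T@Rb).round(3))
print((cv2.projectPoints(ob,r,t,K,None)[0][:,0]-pts).round(1).tolist())
E
```

```text
origin in tool mm [-23.1   1.1  27.3]
[[ 0.999 -0.014  0.039]
 [-0.013 -1.    -0.024]
 [ 0.04   0.023 -0.999]]
[[-2.9, 0.5], [3.1, 0.4], [0.3, 0.6], [-0.2, 0.1], [4.9, -0.7], [-5.2, -1.0]]
```

>>> servo_tool([
  [[-20,-10,-40,0,-1],[-50,-20,-75,0.05,-1],[-80,-35,-105,0.1,-1],[-115,-50,-130,0.15,-1],[-150,-67,-132,0.2,-1],[-185,-83,-132,0.224,-1],[-220,-99,-132,0.224,-1],[-255,-115,-132,0.224,-1],[-290,-131,-132,0.224,-1],[-325,-147,-132,0.224,-1],[-355,-160,-132,0.224,-1],[-368,-166,-132,0.224,-1],[-368,-166,-132,0.224,-1],[-368,-166,-132,0.224,-1]],
])

```text
clock: 4.8
tcp_pos: [0.4215, -0.3577, 0.2491]
ee_rot: [-1.985, -2.432, -0.001]
wrist_force: [-0.5, 0.1, -1.6]
width: 0.0558
grasp_force: 64.3
```

```bash
python3 - <<'E'
from h import *
s=state();print(s['clock'],s['tcp_pos'],s['width'],s['grasp_force'],s['ee_rot'])
c=shot('wrist','w4');cv2.imwrite('pics/w4b.png',cv2.resize(c['frame'],(800,500),interpolation=cv2.INTER_CUBIC)[:,:,::-1])
E
```

```text
4.8 [ 0.4214615  -0.35765679  0.24910514] 0.055788460002567666 64.27496172487736 [-1.98535881e+00 -2.43200250e+00 -1.34273760e-03]
```

View pics/w4b.png

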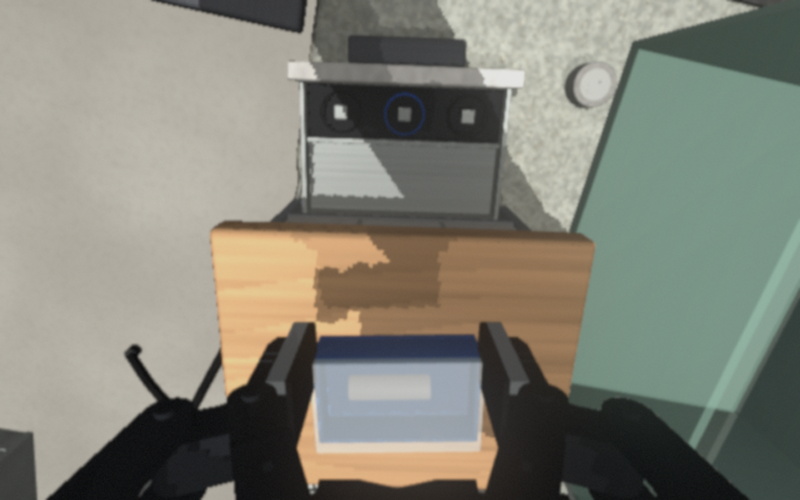

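Clear view of the drawer: pull's front edge (350,37)–(466,40), white front (290,62)–(523,71), divider (308,138)–(499,143), back wall about (306,206)–(497,214), board's front edge (213,232)–(592,243).

```bash
python3 - <<'E'
from h import *
c=load('w4');s=state();R=cv2.Rodrigues(s['ee_rot'])[0]
def P(u,v,z): return p2w(c,u/1.25,v/1.25,z)
for n,a,b,z in(('pull',(350,37),(466,40),.043),('frontouter',(290,62),(523,71),.05),('frontinner',(291,80),(522,88),.05),('div',(308,138),(499,143),.03),('backtop',(306,206),(497,214),.036),('board',(213,232),(592,243),.162),('boardlow',(213,223),(592,235),.142)):
    A,B=P(*a,z),P(*b,z);d=B-A;m=(A+B)/2
    print(n,A.round(4),B.round(4),'len',np.linalg.norm(d).round(4),'ang',np.degrees(np.arctan2(d[1],d[0])).round(1),'mid tool',(R.T@(m-s['tcp_pos'])*1000).round(1))
print('slug',P(595,85,.02))
E
```

```text
pull [ 0.3655 -0.2446  0.043 ] [ 0.4421 -0.2308  0.043 ] len 0.0778 ang 10.2 mid tool [119.7   6.7 206.7]
frontouter [ 0.3298 -0.2683  0.05  ] [ 0.4834 -0.2426  0.05  ] len 0.1558 ang 9.5 mid tool [101.8   5.8 199.6]
frontinner [ 0.3319 -0.2793  0.05  ] [ 0.4858 -0.253   0.05  ] len 0.1562 ang 9.7 mid tool [ 90.8   5.8 199.6]
div [ 0.3449 -0.317   0.03  ] [ 0.485  -0.2921  0.03  ] len 0.1423 ang 10.1 mid tool [ 52.    4.1 219.5]
backtop [ 0.3515 -0.3669  0.036 ] [ 0.4965 -0.3437  0.036 ] len 0.1468 ang 9.1 mid tool [  0.5   2.8 213.4]
board [ 0.3286 -0.356   0.162 ] [ 0.512  -0.3242  0.162 ] len 0.1861 ang 9.8 mid tool [16.4  2.1 87.5]
boardlow [ 0.321  -0.3583  0.142 ] [ 0.5206 -0.3243  0.142 ] len 0.2025 ang 9.7 mid tool [ 15.1   2.4 107.5]
slug [ 0.54557051 -0.23785506  0.02      ]
```

>>> servo_tool([
  [[30,2,0,0.03,-1],[62,4,0,0.03,-1],[62,4,0,0.03,-1],[62,4,30,0.03,-1],[62,4,60,0.03,-1],[62,4,85,0.03,-1],[62,4,105,0.03,-1],[62,4,120,0.03,-1],[62,4,120,0.03,-1],[62,4,120,0.03,-1]],
])

```text
clock: 5.68
tcp_pos: [0.4128, -0.2943, 0.1299]
ee_rot: [-2.018, -2.405, -0.0]
wrist_force: [0.6, 0.3, 0.3]
width: 0.056
grasp_force: 64.3
```

```bash
python3 - <<'E'
from h import *
s=state();print(s['clock'],s['tcp_pos'],s['wrist_force'],s['grasp_force'],s['ee_rot'])
c=shot('wrist','w5');cv2.imwrite('pics/w5b.png',cv2.resize(c['frame'],(800,500),interpolation=cv2.INTER_CUBIC)[:,:,::-1])
E
```

```text
5.6833 [ 0.41282491 -0.29434214  0.12992604] [0.62036323 0.29776438 0.28764287] 64.26686726510525 [-2.01784456e+00 -2.40487978e+00 -4.54688816e-04]
```

View pics/w5b.png

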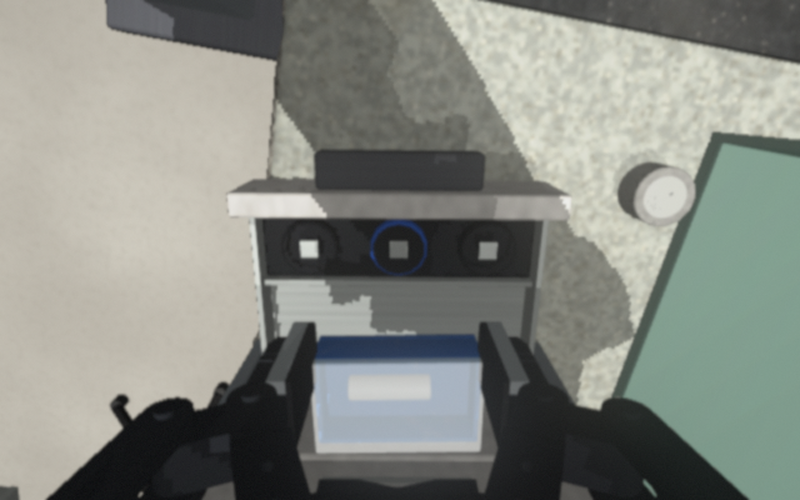

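The drawer is square in view: divider at about row 280 (268–530), pull's face at row 151 (316–484), white front 193–215; the box is centred and in line.

```bash
python3 - <<'E'
from h import *
c=load('w5');s=state();R=cv2.Rodrigues(s['ee_rot'])[0]
for n,u,v,z in(('div L',268,283,.03),('div R',530,283,.03),('pullL',316,151,.043),('pullR',484,153,.043),('frontL',229,193,.05),('frontR',570,193,.05),('board',400,455,.162),('bayL',270,320,.036),('bayR',527,320,.036)):
    print(n,(R.T@(p2w(c,u/1.25,v/1.25,z)-s['tcp_pos'])*1000).round(1))
E
```

```text
div L [-10.9 -70.9 100.9]
div R [-10.8  70.1 101. ]
pullL [ 60.2 -38.8  87.9]
pullR [59.3 38.7 88. ]
frontL [ 42.  -78.6  80.9]
frontR [42. 78. 81.]
board [ -3.5  -0.6 -31.1]
bayL [-29.9 -69.8  94.9]
bayR [-29.8  68.6  95. ]
```

>>> servo_tool([
  [[0,0,20,0,-1],[0,0,40,0,-1],[0,0,55,0,-1],[0,0,65,0,-1],[0,0,70,0,-1],[0,0,70,0,-1],[0,0,70,0,-1]],
])

```text
clock: 6.32
tcp_pos: [0.414, -0.2965, 0.0612]
ee_rot: [2.02, 2.404, 0.0]
wrist_force: [0.1, 0.6, -0.9]
width: 0.0558
grasp_force: 64.3
```

>>> servo_tool([
  [[0,0,2,0,-1],[0,0,2,0,-1],[0,0,2,0,0.4],[0,0,2,0,0.5],[0,0,2,0,0.6],[0,0,2,0,0.7],[0,0,2,0,0.7],[0,0,2,0,0.7]],
])

```text
clock: 6.98
tcp_pos: [0.4134, -0.296, 0.0582]
ee_rot: [-2.021, -2.405, -0.0]
wrist_force: [-0.0, 1.1, 0.1]
width: 0.0725
grasp_force: 0.0
```

```bash
python3 - <<'E'
from h import *
s=state();print(s['clock'],s['tcp_pos'],s['wrist_force'],s['grasp_force'],s['width'])
c=shot('wrist','w6')
f=c['frame'].astype(int)
m=((f[:,:,2]-f[:,:,0]>15)&(f[:,:,2]>60)).astype(np.uint8)
n,l,st,ce=cv2.connectedComponentsWithStats(m);print([(st[i].tolist(),ce[i].round(1).tolist()) for i in range(1,n) if st[i][4]>60])
print(cv2.minAreaRect(cv2.findNonZero((l==1+st[1:,4].argmax()).astype(np.uint8))))
E
```

```text
6.9833 [ 0.41335186 -0.29597307  0.05821969] [-0.01115461  1.14604848  0.07584494] 0.0 0.0725099469600308
[([625, 211, 15, 32, 210], [634.0, 228.6]), ([253, 215, 135, 123, 8581], [320.0, 295.9]), ([573, 239, 67, 161, 5229], [618.3, 328.2])]
((320.0, 276.0), (122.0, 134.0), 90.0)
```

>>> servo_tool([
  [[0,0,-12,0,0.7],[0,0,-30,0,0.7],[7,0,-40,0,0.7],[14,0,-40,0,0],[14,0,-40,0,-1],[14,0,-40,0,-1],[14,0,-40,0,-1],[14,0,-40,0,-1],[14,0,-40,0,-1],[14,0,-40,0,-1],[14,0,-40,0,-1]],
])

```text
clock: 7.95
tcp_pos: [0.4109, -0.2823, 0.098]
ee_rot: [-2.021, -2.405, -0.0]
wrist_force: [-0.1, -0.5, 0.6]
width: 0.0001
grasp_force: 0.0
```

```bash
python3 - <<'E'
from h import *
s=state();print(s['clock'],s['tcp_pos'],s['wrist_force'],s['width'])
c=shot('wrist','w7');cv2.imwrite('pics/w7b.png',cv2.resize(c['frame'],(800,500),interpolation=cv2.INTER_CUBIC)[:,:,::-1])
E
```

```text
7.95 [ 0.41090801 -0.28226378  0.09799894] [-0.11866015 -0.45581948  0.61883156] 0.00011887410310162008
```

View pics/w7b.png

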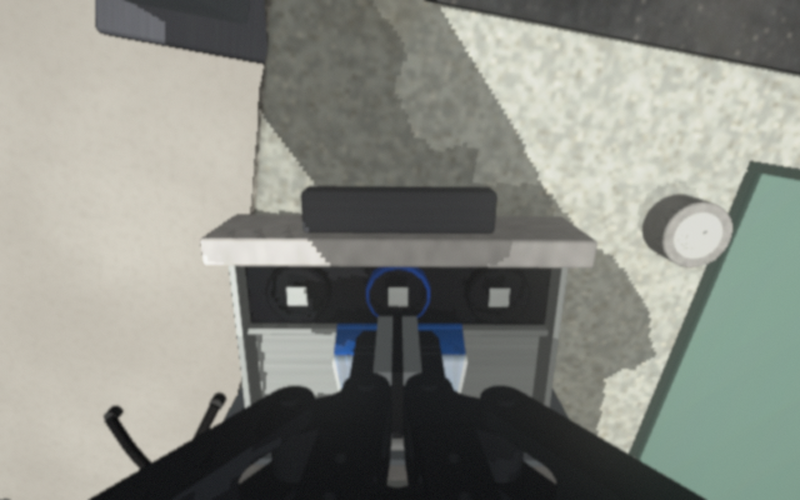

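The box rests with its front lower edge on the divider (row ~324, cols 334–467; divider rows 326–332) and its rear down, so it needs a small push back; the closed fingers are ahead of it.

```bash
python3 - <<'E'
from h import *
c=load('w7');s=state();R=cv2.Rodrigues(s['ee_rot'])[0]
for n,u,v,z in(('divIn',290,333,.03),('divIn',520,333,.03),('boxbot',334,324,.031),('boxbot',467,324,.031),('boxtop',334,356,.05),('boxtop',467,356,.05),('pullL',303,187,.043),('pullR',496,187,.043),('frontTopIn',300,265,.05),('spec',398,272,.034),('spec',398,322,.034)):
    print(n,(R.T@(p2w(c,u/1.25,v/1.25,z)-s['tcp_pos'])*1000).round(1))
E
```

```text
divIn [-24.8 -52.   68.1]
divIn [-24.8  58.3  68.1]
boxbot [-19.4 -30.6  67.1]
boxbot [-19.4  32.5  67.1]
boxtop [-25.1 -28.3  48.1]
boxtop [-25.1  29.9  48.1]
pullL [ 48.1 -38.5  55.1]
pullR [48.1 39.  55.1]
frontTopIn [ 17.4 -40.3  48.1]
spec [ 8.1 -0.3 64.1]
spec [-16.8  -0.3  64.1]
```

>>> servo_tool([
  [[0,0,15,0,-1],[0,0,30,0,-1],[0,0,38,0,-1],[0,0,41,0,-1],[0,0,41,0,-1]],
])

```text
clock: 8.42
tcp_pos: [0.4104, -0.2817, 0.0565]
ee_rot: [-2.02, -2.403, -0.0]
wrist_force: [-0.5, 0.6, -0.7]
width: 0.0
grasp_force: 0.0
```

>>> servo_tool([
  [[-4,0,0,0,-1],[-8,0,0,0,-1],[-10,0,0,0,-1],[-11.5,0,0,0,-1],[-13,0,0,0,-1],[-14.5,0,0,0,-1],[-16,0,0,0,-1],[-17,0,0,0,-1],[-17,0,0,0,-1],[-17,0,0,0,-1]],
])

```text
clock: 9.25
tcp_pos: [0.4139, -0.299, 0.0572]
ee_rot: [-2.021, -2.405, -0.0]
wrist_force: [-0.5, 0.5, -0.9]
width: -0.0001
grasp_force: 0.1
```

```bash
cat > chk.py <<'E'
from h import *
import sys
s=state();print(s['clock'],s['tcp_pos'],s['wrist_force']);R=cv2.Rodrigues(s['ee_rot'])[0]
c=shot('wrist',sys.argv[1])
f=cv2.GaussianBlur(c['frame'],(3,3),0).astype(int)
for col in (int(sys.argv[2]),int(sys.argv[3])):
    print(col,[(r,*f[r,col-2:col+3].mean(0).astype(int)) for r in range(int(sys.argv[4]),int(sys.argv[5]),2)])
E
python3 chk.py w8 278 364 230 320
python3 - <<'E'
from h import *
c=load('w8');s=state()
E
```

```text
9.25 [ 0.41389261 -0.29897418  0.05721483] [-0.45469074  0.50968214 -0.88832016]
278 [(230, np.int64(35), np.int64(34), np.int64(34)), (232, np.int64(33), np.int64(33), np.int64(34)), (234, np.int64(34), np.int64(33), np.int64(34)), (236, np.int64(34), np.int64(35), np.int64(35)), (238, np.int64(38), np.int64(38), np.int64(39)), (240, np.int64(41), np.int64(42), np.int64(42)), (242, np.int64(41), np.int64(41), np.int64(42)), (244, np.int64(39), np.int64(40), np.int64(40)), (246, np.int64(34), np.int64(35), np.int64(36)), (248, np.int64(32), np.int64(33), np.int64(33)), (250, np.int64(32), np.int64(34), np.int64(34)), (252, np.int64(35), np.int64(36), np.int64(36)), (254, np.int64(35), np.int64(36), np.int64(37)), (256, np.int64(35), np.int64(36), np.int64(37)), (258, np.int64(35), np.int64(37), np.int64(37)), (260, np.int64(35), np.int64(37), np.int64(37)), (262, np.int64(34), np.int64(36), np.int64(37)), (264, np.int64(32), np.int64(33), np.int64(34)), (266, np.int64(50), np.int64(52), np.int64(51)), (268, np.int64(79), np.int64(81), np.int64(79)), (270, np.int64(88), np.int64(90), 
[... 2737 characters left out ...]
(98)), (292, np.int64(29), np.int64(58), np.int64(99)), (294, np.int64(30), np.int64(59), np.int64(100)), (296, np.int64(29), np.int64(59), np.int64(101)), (298, np.int64(29), np.int64(59), np.int64(102)), (300, np.int64(30), np.int64(60), np.int64(104)), (302, np.int64(30), np.int64(61), np.int64(105)), (304, np.int64(30), np.int64(61), np.int64(106)), (306, np.int64(30), np.int64(60), np.int64(105)), (308, np.int64(30), np.int64(59), np.int64(102)), (310, np.int64(33), np.int64(59), np.int64(97)), (312, np.int64(40), np.int64(54), np.int64(76)), (314, np.int64(35), np.int64(40), np.int64(46)), (316, np.int64(29), np.int64(31), np.int64(33)), (318, np.int64(28), np.int64(29), np.int64(32))]
```

>>> servo_tool([
  [[5,0,0,0,-1],[17,0,-20,0,-1],[17,0,-41,0,-1],[17,0,-41,0,-1],[17,0,-41,0,-1]],
])

```text
clock: 9.72
tcp_pos: [0.412, -0.2827, 0.0993]
ee_rot: [2.019, 2.403, -0.0]
wrist_force: [0.6, 0.1, 0.2]
width: 0.0
grasp_force: 0.0
```

```bash
python3 - <<'E'
from h import *
s=state();R=cv2.Rodrigues(s['ee_rot'])[0];print(s['clock'],s['tcp_pos'])
c=shot('wrist','w9');o=load('w7')
for d,n in((o,'old'),(c,'new')):
    f=cv2.GaussianBlur(d['frame'],(3,3),0).astype(int)
    for col in(274,366): print(n,col,[f'{r}:{"/".join(map(str,f[r,col-1:col+2].mean(0).astype(int)))}' for r in range(254,306,3)])
    m=((f[:,:,2]-f[:,:,0]>22)&(f[:,:,2]>60)).astype(np.uint8); m[:266]=0
    for r in range(268,312,4):
        k=np.flatnonzero(m[r,200:440])+200; print(r,k.min() if len(k) else 0,k.max() if len(k) else 0,end='; ')
    print()
T=lambda x,y,z: np.round(w2p(c,s['tcp_pos']+R@np.array([x/1000,y/1000,0])+[0,0,z-s['tcp_pos'][2]]),1)
print('flat: botfront',T(-26,29,.019),'topfront',T(-25.5,30,.039),T(-25.5,-29,.039))
E
```

```text
9.7167 [ 0.41195867 -0.28272591  0.09934982]
old 274 ['254:34/35/35', '257:34/37/42', '260:35/56/91', '263:36/62/101', '266:35/57/92', '269:35/59/95', '272:39/62/100', '275:46/72/115', '278:50/90/151', '281:50/96/166', '284:93/116/151', '287:139/152/160', '290:166/176/185', '293:168/178/186', '296:168/177/185', '299:167/177/186', '302:163/173/183', '305:137/146/154']
old 366 ['254:32/33/34', '257:30/34/41', '260:32/57/95', '263:33/60/101', '266:31/56/92', '269:31/56/95', '272:31/57/98', '275:33/59/100', '278:33/58/97', '281:36/63/104', '284:89/104/122', '287:136/148/155', '290:163/173/181', '293:165/175/184', '296:165/175/185', '299:164/174/184', '302:165/176/184', '305:167/177/184']
268 269 370; 272 268 371; 276 267 371; 280 267 372; 284 267 371; 288 269 359; 292 270 279; 296 271 360; 300 358 361; 304 361 362; 308 0 0; 
new 274 ['254:39/40/40', '257:66/68/66', '260:88/90/88', '263:80/91/106', '266:43/78/133', '269:38/67/113', '272:39/69/117', '275:46/76/124', '278:49/80/131', '281:44/80/136', '284:52/91/153', '287:107/126/148', '290:149/164/176', '293:170/181/193', '296:170/180/191', '299:168/179/188', '302:164/175/183', '305:137/147/153']
new 366 ['254:33/34/35', '257:60/61/60', '260:82/83/81', '263:96/99/100', '266:83/90/98', '269:74/82/94', '272:68/78/94', '275:60/73/93', '278:51/68/93', '281:47/65/93', '284:52/71/99', '287:110/121/132', '290:157/167/175', '293:179/186/193', '296:180/187/192', '299:179/186/188', '302:177/183/184', '305:174/178/178']
268 268 365; 272 267 366; 276 267 366; 280 266 367; 284 265 367; 288 267 365; 292 267 357; 296 268 278; 300 269 270; 304 0 0; 308 270 271; 
flat: botfront [364.2 258.2] topfront [370.3 273.7] [268.6 273.7]
```

>>> servo_tool([
  [[0,0,-40,0,-1],[0,0,-80,0,-1],[0,0,-120,0,-1],[-20,0,-152,0,-1],[-55,0,-152,0,-1],[-76,0,-152,0,-1],[-76,0,-152,0,-1],[-76,0,-152,0,-1]],
])

```text
clock: 10.43
tcp_pos: [0.4237, -0.3576, 0.2486]
ee_rot: [-2.021, -2.402, -0.001]
wrist_force: [-0.2, 0.9, 0.2]
width: -0.0004
grasp_force: 0.0
```

```bash
python3 - <<'E'
from h import *
s=state();R=cv2.Rodrigues(s['ee_rot'])[0];print(s['clock'],s['tcp_pos'])
c=shot('wrist','w10')
f=c['frame'].astype(int)
def name(p):
    r,g,b=p
    if b-r>45: return 'B'   # blue
    if b-r>12: return 'L'   # lid
    return '#' if r<60 else ('+' if r<130 else '.')
print('cols 240..400 step2')
for r in range(60,180,2): print(r,''.join(name(f[r,x]) for x in range(236,404,2)))
E
```

```text
10.4333 [ 0.42367938 -0.35756233  0.24860177]
cols 240..400 step2
60 .......++++++++++++++++++++++++++++++...............................................
62 ........+++++++++++++++++++++++++++++...............................................
64 ........+++++++++++++++++++++++++++++...............................................
66 ++++++++++++++++++++++++++++++++++++++++++++++++++++++++++++++++++++++++++..........
68 .+####+######################################++####++++++++++++++++++++++++++++++++.
70 .+##########################################################################++++#+..
72 .+##########################################################################++++++..
74 .+####################################LLLLLLL################################+++++..
76 .+###################################LLLLLLLLLL##############################+++++..
78 .+#################################LLL#######LLL##############################++++..
80 .+#################################LL#########LLL#############################++++..
82 .+################################LL###########LL##############
[... 3585 characters left out ...]
+++++++++++++++++++++++++++++++++++++++++++++++++++++++++++++++++++++++++++++
166 #+++++++++++++++++++++++++++++++++++++++++++++++++++++++++++++++++++++++++++++++++++
168 #+++++++++++++++++++++++++++++++++++++++++++++++++++++++++++++++++++++++++++++++++#+
170 #++++++++++++++++++++++++++++++++++++++++++++++++++++++++++++++++++++++++++++++++###
172 +++++++++++++++++++++++++++++++++++++++++++++++++++++++++++++++++++++++++++++++++++#
174 ++++++++++++++++++++++++++++++++++++++++++++++++++++++++++++++++++++++++++++++++++++
176 ++++++++++++++++++++++++++++++++++++++++++++++++++++++++++++++++++++++++++++++++++++
178 ++++++++++++++++++++++++++++++++++++++++++++++++++++++++++++++++++++++++++++++++++++
```

```bash
python3 - <<'E'
from h import *
from scipy.optimize import least_squares
c=load('w10');s=state();R=cv2.Rodrigues(s['ee_rot'])[0]
f=c['frame'].astype(int)
print([f'{r}:{"/".join(map(str,f[r,294:299].mean(0).astype(int)))}' for r in range(106,166,2)])
for r in (116,122,128,144,152): print(r,[int(x) for x in f[r,280:296,0]],[int(x) for x in f[r,344:358,0]])
T=lambda x,y,z: np.round(w2p(c,s['tcp_pos']+R@np.array([x/1000,y/1000,0])+[0,0,z-s['tcp_pos'][2]]),1)
x0=-24.8+76
for n,X,zf,zr,tilt in(('flat@div',x0-1,.039,.039,0),('flat-8',x0-8,.039,.039,0),('flat-13',x0-13,.039,.039,0)):
    print(n,'bot',T(X,30,.018),'topf',T(X,-30,zf),T(X,30,zf),'topr',T(X-37,-30,zr),T(X-37,30,zr))
a=np.arcsin(11/37);print('tilt bot',T(x0,30,.029),'topf',T(x0-21*np.sin(a),-30,.029+.021*np.cos(a)),T(x0-21*np.sin(a),30,.029+.021*np.cos(a)),'topr',T(x0-21*np.sin(a)-37*np.cos(a),-30,.018+.021*np.cos(a)))
print('div',T(x0,0,.03),'back',T(x0-53,0,.036),T(x0-53,0,.018))
E
```

```text
['106:35/36/36', '108:35/36/36', '110:45/46/45', '112:79/83/85', '114:50/62/85', '116:37/52/79', '118:38/53/82', '120:54/69/93', '122:118/129/141', '124:150/159/170', '126:151/162/173', '128:150/161/172', '130:151/161/172', '132:150/161/171', '134:150/162/171', '136:150/161/170', '138:150/161/170', '140:150/161/170', '142:149/161/169', '144:149/160/168', '146:148/160/168', '148:147/158/166', '150:146/158/167', '152:146/159/168', '154:154/165/171', '156:187/192/187', '158:147/150/145', '160:100/100/97', '162:98/98/95', '164:97/98/94']
116 [173, 173, 173, 174, 173, 168, 150, 109, 66, 42, 38, 36, 38, 41, 38, 38] [37, 35, 34, 36, 34, 42, 64, 88, 97, 98, 99, 98, 98, 98]
122 [181, 180, 180, 179, 177, 175, 162, 138, 124, 119, 117, 118, 119, 117, 118, 119] [125, 125, 125, 124, 124, 123, 126, 124, 113, 102, 100, 99, 100, 99]
128 [178, 180, 178, 178, 178, 180, 180, 169, 157, 153, 152, 151, 152, 151, 151, 151] [151, 151, 153, 153, 150, 151, 154, 149, 124, 105, 101, 102, 102, 102]
144 [172, 171, 171, 172, 172, 172, 173, 175, 168, 158, 152, 150, 149, 149, 150, 149] [148, 149, 148, 148, 148, 150, 145, 120, 102, 101, 101, 100, 101, 101]
152 [173, 173, 173, 173, 173, 172, 170, 169, 171, 159, 150, 148, 147, 147, 147, 146] [146, 145, 145, 146, 148, 146, 134, 113, 102, 101, 100, 98, 99, 99]
flat@div bot [349.5 113.7] topf [285.3 115.7] [351.4 115.6] topr [286.4 155.9] [350.3 155.9]
flat-8 bot [349.3 121.1] topf [285.5 123.5] [351.2 123.5] topr [286.6 163.3] [350.1 163.2]
flat-13 bot [349.1 126.3] topf [285.7 129.1] [351. 129.] topr [286.8 168.4] [349.9 168.4]
tilt bot [350.5 113.6] topf [284.5 122.8] [352.3 122.7] topr [286.6 159.5]
div [318.3 113.7] back [318.4 170.7] [318.3 166.5]
```

The lid spans rows 121–158, which fits the box still leaning with its front edge on the divider's rim. I'll push it a few mm more with the back of an opened finger (gripper turned 90°), which keeps the body clear of the board.

>>> servo_tool([
  [[40,0,0,-0.12,1],[80,0,0,-0.24,1],[115,0,0,-0.36,1],[115,0,0,-0.48,1],[115,0,0,-0.6,1],[115,0,0,-0.72,1],[115,0,0,-0.84,1],[115,0,0,-0.96,1],[115,0,0,-1.08,1],[115,0,0,-1.2,1],[115,0,0,-1.32,1],[115,0,0,-1.44,1],[115,0,0,-1.571,1],[115,0,0,-1.571,1],[115,0,40,-1.571,1],[115,0,80,-1.571,1],[115,0,120,-1.571,1],[115,0,150,-1.571,1],[115,0,150,-1.571,1],[115,0,150,-1.571,1]],
])

```text
clock: 12.15
tcp_pos: [0.4024, -0.2418, 0.099]
ee_rot: [0.269, -3.126, -0.006]
wrist_force: [0.2, -0.6, 0.1]
width: 0.0855
grasp_force: 0.0
```

>>> servo_tool([
  [[0,0,20,0,1],[0,0,35,0,1],[0,0,45,0,1],[0,0,51,0,1],[0,0,51,0,1],[0,0,51,0,1]],
])

```text
clock: 12.65
tcp_pos: [0.4053, -0.2445, 0.0508]
ee_rot: [-0.271, 3.128, -0.002]
wrist_force: [0.5, 0.5, -0.0]
width: 0.0851
grasp_force: 0.0
```

```bash
cat > asc.py <<'E'
from h import *
import sys
n,r0,r1,c0,c1,st=sys.argv[1],*map(int,sys.argv[2:7])
s=state();print(s['clock'],s['tcp_pos'],s['wrist_force'])
f=shot('wrist',n)['frame'].astype(int)
def name(p):
    r,g,b=p
    if b-r>25: return 'B'
    if b-r>10: return 'L'
    if r-b>60: return 'R'
    return '#' if r<60 else ('+' if r<130 else '.')
for r in range(r0,r1,st): print(r,''.join(name(f[r,x]) for x in range(c0,c1,st)))
E
python3 asc.py w11 0 400 0 640 6
```

```text
12.65 [ 0.40529894 -0.24451232  0.0507938 ] [ 0.47792225  0.49017994 -0.00413945]
0 ..............................................................++++++++++++++++++++++++++++.................
6 ..............................................................++++++++++++++++++++++++++++.................
12 .............................................................+++++++++++++++++++++++++++++.................
18 ................................................................++#++++++++++++++++++++++.................+
24 .....................................................................++#+++++++++++++++++.................#
30 ..........................................................................++##+++++++++++.................#
36 +++++..........................................................................++#++++++.................##
42 ...++.++++...........................................................................++..................##
48 .......++++++++.........................................................................................+##
54 +#+++++....+++++++
[... 5766 characters left out ...]
######################++++++
366 +++++############################+###########....++......................+############################+++++
372 ++++#########################################....++......................##############################++++
378 +++##########################################....+......................+###############################+++
384 ++###########################################++++++.......++++++........################################+++
390 ++##################################+++++++##########+##########.......##################################++
396 +####################################++++#######################++....+###################################+
```

>>> servo_tool([
  [[0,-3,2,0,1],[0,-6,3,0,1],[0,-8,3,0,1],[0,-9.5,3,0,1],[0,-11,3,0,1],[0,-12.5,3,0,1],[0,-14,3,0,1],[0,-14,3,0,1],[0,-14,3,0,1]],
])

```text
clock: 13.45
tcp_pos: [0.4066, -0.2576, 0.0462]
ee_rot: [0.272, -3.13, -0.0]
wrist_force: [0.7, 0.4, -0.1]
width: 0.0856
grasp_force: 0.0
```

```bash
python3 asc.py w12 190 345 40 300 4
```

```text
13.45 [ 0.40664713 -0.25761789  0.04622599] [ 0.72972562  0.37828475 -0.06839042]
190 +++++++++++++++++........................+###########+++++++++++.
194 +++++++++++++++++........................+##########+++++++#++++.
198 +++++++++++++++++........................+#############++##+++++.
202 ++++++++++++++++++.......................+################++++++.
206 ++++++++++++++++++....LBBBL......+.......+##############++++++++.
210 ++++++++++++++++++..BBBBBBBBBBBBBL+++++..+#############+++++++++.
214 +++++++++++++++++BBBBBBBBBBBBBBBBBBBBBBL.+##############++++++++.
218 +++++++++++++..+BBBBBBBBBBBBBBBBBBBBBBBB.++#############++++++++.
222 +++++++++++++...LBBBBBBBBBBBBBBBBBBBBBBB..+################+++++.
226 +++++++++++++...LBBLLLLLBBBBBBBBBBBBBBBBL.+#################++++.
230 +++++++++++++....BBLLLLLBBBBBBBBBBBBBBBBB.+#################++++.
234 ++++++++++++++...BBBLLLLBBBBBLLBBBBBBBBBB.+##################+++.
238 #+++++++++++++...BBLLLLLBBL.....BBBBBBBBB.+#####################.
242 #+++++++++++++...LBBLLLLLB......LBBBBBBBB.+#######BBBBBBL#######.
246 #+++++++++++++...LBBLLLLLBL.....LB
[... 1011 characters left out ...]

306 ++###+++++++++++++..LLLLLLLLB###++++###############BLLLBL#######+
310 +++##+++++++++++++...BBBLLLLL##++++#############################+
314 +++##+++++++++++++...BLBLLLL###++++#########+###################+
318 +++###++++++++++++...BBLLLL###++++##########+###################+
322 +++###++++++++++++...LBBLL###+++++#########++###################.
326 ++++##+++++++++++++..LBLL#####++++########L++###################+
330 ++++##+++++++++++++...+########+++########B++###################+
334 ++++###++++++++++++..###########++#######LL++###################+
338 ++++###++#+++++++++.#####################++++###################+
342 ++++########+++++++######################++++###################+
```

>>> servo_tool([
  [[0,-1.5,0,0,1],[0,-3,0,0,1],[0,-4.5,0,0,1],[0,-6,0,0,1],[0,-6,0,0,1],[0,-6,0,0,1]],
])

```text
clock: 14.0
tcp_pos: [0.4078, -0.2637, 0.0463]
ee_rot: [-0.271, 3.13, -0.0]
wrist_force: [0.1, -0.3, -0.7]
width: 0.0856
grasp_force: 0.1
```

```bash
python3 asc.py w13 190 345 40 300 4
```

```text
14.0 [ 0.40777117 -0.26368917  0.04625399] [ 0.06840089 -0.27513475 -0.74118352]
190 ##+++++++++++++++++++........................+########+++++++++++
194 ##+++++++++++++++++++........................+########+++++++++++
198 ###+++++++++++++++++.........................+#############++##++
202 ###+++++++++++++++++++.......................+##########+#####+++
206 ###+++++++++++++++++++LBBLL++++..............+##############+++++
210 +##++++++++++++++++LBBBBBBBBBBBBBL+++..++....+############+++++++
214 +##++++++++++++++BBBBBBBBBBBBBBBBBBBBBBB++...+###########+###++++
218 +###++++++++++++BBBBBBBBBBBBBBBBBBBBBBBB++...+###############++++
222 +###+++++++++...LBBBBBBBBBBBBBBBBBBBBBBBL+...+################+++
226 ++##++++++++++..LBBBLLLLBBBBBBBBBBBBBBBBB+...+################+++
230 ++##++++++++++...BBBBLLLBBBBBBBBBBBBBBBBB+...+#################++
234 ++###+++++++++...BBBLLLLBBBBLLLBBBBBBBBBB+....+##################
238 ++###+++++++++...BBBLLLLBBL.....LBBBBBBBB++...+##################
242 +++##+++++++++...LBLBLLLLBL.....LBBBBBBBB++...+######LBBBBBBL####
246 +++##++++++++++..LBBLLLLLBL.....LBB
[... 1010 characters left out ...]

306 +++++++##+++++++++..LBLLLLLLB###++++########++++######LLLBBB#####
310 +++++++##+++++++++...BBBLLLLL##++++#########++++#################
314 +++++++##+++++++++...BLLLLLL###++++#########++++#################
318 +++++++###++++++++...BLBLLL###++++#########+++++#################
322 ++++++++##+++++++++..LBBLL###+++++#########+++++#################
326 ++++++++##+++++++++..LBLL#####++++########L+++++#################
330 ++++++++##+++++++++...L########+++########B+++++#################
334 ++++++++#+#++++++++..###########++#######LL+++++#################
338 ++++++++###+++++++++#####################++++++++################
342 ++++########+++++++######################++++++++################
```

The box now stands clear of the divider, with a strip of floor (cols 204–220) showing between them. Next I'll back off, lift over the front and come down before the pull.

>>> servo_tool([
  [[0,3,0,0,1],[0,4,-20,0,1],[0,4,-45,0,1],[0,30,-60,0,1],[0,65,-60,0,1],[0,96,-60,0,1],[0,96,-60,0,1],[0,96,-60,0,1]],
])

```text
clock: 14.72
tcp_pos: [0.3904, -0.1674, 0.1062]
ee_rot: [0.276, -3.129, -0.0]
wrist_force: [0.7, -0.6, -0.3]
width: 0.0853
grasp_force: 0.0
```

```bash
python3 asc.py w14 60 400 0 500 6; python3 - <<'E'
from h import *
s=state();R=cv2.Rodrigues(s['ee_rot'])[0];c=load('w14');r=load('w7')
# expected pixel of box corners if flat: bay frame from w7 (tool frame there)
tw=np.array([.41090801,-.28226378]);a=np.radians(100.06+0.0);ex=np.array([np.cos(a),np.sin(a)]);ey=np.array([ex[1],-ex[0]])
for fx in(-29,-32,-35):
    print(fx,[np.round(w2p(c,[*(tw+ex*x/1e3+ey*y/1e3),z])).tolist() for x,y,z in((fx,-29,.039),(fx,30,.039),(fx-37,-29,.039),(fx-37,30,.039))])
print('pull',[np.round(w2p(c,[*(tw+ex*.0481+ey*y/1e3),.043])).tolist() for y in(-40,40)])
E
```

```text
14.7167 [ 0.39042319 -0.16742576  0.10623165] [ 0.74231838 -0.6015932  -0.27465609]
60 +++++++++++++++++...................................................................
66 ++++++++++++++++++++++..............................................................
72 ++...+++......+++++++++++++.........................................................
78 +...++...........++++++++++++++++...................................................
84 #......................+++++++++++++++..............................................
90 +......................++++++++++++++++++++.........................................
96 .......................+++++++......+++++++++++++...................................
102 ..++..+...+########....++++++.........+.++++++++++++++..............................
108 ...........########.....+++++..................+++++++++++++........................
114 ...........+#######.....+++++....................++++++++++++++++...................
120 ...........+#######+....++++++..........................+++++++++++++++.............
126 ...........+########....++++++..........
[... 3583 characters left out ...]
+####################
372 #+..##############################+++.............++++++++++++++#+++.++++###########
378 +++################################++.............+++++++++++++#++....++############
384 LL+#################################.......+++++++++++++++######+......+############
390 LL##################################.......#####################++....+#############
396 L###################################+....+#######################+....##############
-29 [[53.0, 181.0], [75.0, 276.0], [-14.0, 181.0], [14.0, 276.0]]
-32 [[47.0, 181.0], [70.0, 276.0], [-20.0, 181.0], [9.0, 276.0]]
-35 [[42.0, 181.0], [65.0, 276.0], [-25.0, 181.0], [4.0, 276.0]]
pull [[188.0, 163.0], [203.0, 294.0]]
```

```bash
python3 - <<'E'
from h import *
tw=np.array([.41090801,-.28226378]);a=np.radians(100.06);ex=np.array([np.cos(a),np.sin(a)]);ey=np.array([ex[1],-ex[0]])
W=lambda c,x,y,z:np.round(w2p(c,[*(tw+ex*x/1e3+ey*y/1e3),z])).astype(int).tolist()
c=load('w13')
f=c['frame'].astype(int)
for r in (226,242,258): print(r,[f'{x}:{"/".join(map(str,f[r-1:r+2,x].mean(0).astype(int)))}' for x in range(84,232,4)])
print('div in top',[W(c,-24.8,y,.03) for y in(-30,0)],'ring',W(c,-4.5,0,.034),'back wall top',W(c,-78,0,.036))
for X in(-30,-33,-36): print(X,'topf',W(c,X,-20,.039),W(c,X,0,.039),'topr',W(c,X-37,-20,.039),W(c,X-37,0,.039),'botf',W(c,X,-20,.018))
t=np.arcsin(11/37);X=-24.8;print('tilt topf',W(c,X-6.2,-20,.049),'topr',W(c,X-6.2-35.3,-20,.038),'bot',W(c,X,-20,.029))
E
```

```text
226 ['84:73/74/72', '88:73/75/72', '92:120/121/118', '96:209/210/207', '100:209/210/207', '104:205/213/218', '108:189/203/217', '112:189/202/215', '116:188/201/214', '120:186/198/211', '124:181/193/206', '128:172/183/195', '132:159/172/183', '136:145/159/174', '140:130/147/164', '144:119/138/161', '148:107/131/159', '152:89/105/124', '156:75/94/120', '160:58/85/121', '164:51/83/131', '168:39/76/129', '172:36/75/131', '176:40/78/133', '180:36/78/137', '184:32/74/131', '188:31/69/123', '192:29/65/114', '196:41/90/160', '200:80/92/112', '204:119/121/118', '208:161/164/159', '212:198/203/196', '216:217/220/214', '220:104/107/104', '224:50/52/52', '228:44/46/47']
242 ['84:73/75/73', '88:72/74/71', '92:73/74/72', '96:151/152/149', '100:209/210/207', '104:208/210/206', '108:200/211/220', '112:189/203/216', '116:189/203/215', '120:189/201/214', '124:189/200/213', '128:189/200/212', '132:188/200/212', '136:190/202/213', '140:193/207/220', '144:207/215/221', '148:222/223/221', '152:223/223/221', '156:223/224/222', '160:224/224/223', '164:221/221/219', '168:152/164/170', '172:95/124/166', '176:
[... 558 characters left out ...]
230/230/229', '156:230/231/229', '160:228/229/227', '164:224/225/224', '168:200/203/200', '172:125/141/154', '176:47/92/158', '180:34/79/143', '184:31/76/135', '188:31/72/128', '192:31/68/120', '196:29/63/110', '200:35/77/137', '204:98/104/110', '208:117/119/116', '212:118/120/116', '216:118/121/117', '220:208/212/205', '224:74/75/74', '228:32/34/35']
div in top [[212, 211], [218, 275]] ring [263, 279] back wall top [90, 282]
-30 topf [195, 242] [200, 286] topr [103, 242] [112, 286] botf [210, 223]
-33 topf [187, 242] [193, 286] topr [95, 242] [105, 286] botf [203, 223]
-36 topf [180, 242] [186, 286] topr [88, 242] [97, 286] botf [197, 223]
tilt topf [184, 254] topr [106, 241] bot [215, 232]
```

>>> servo_tool([
  [[0,0,30,0,1],[0,0,60,0,1],[0,0,76,0,1],[0,0,76,0,1],[0,-5,76,0,1],[0,-9,76,0,1],[0,-12,76,0,1],[0,-15,76,0,1],[0,-19,76,0,1],[0,-23,76,0,1],[0,-27,76,0,1],[0,-31,76,0,1]],
])

```text
clock: 15.77
tcp_pos: [0.3968, -0.1999, 0.0305]
ee_rot: [-0.272, 3.129, -0.0]
wrist_force: [0.6, 1.6, 1.5]
width: 0.0858
grasp_force: 0.9
```

```bash
python3 asc.py w15 100 400 0 500 6
```

```text
15.7667 [ 0.39681733 -0.19993897  0.03054395] [0.62064728 1.55626434 1.47812576]
100 ..........++++++++++++++..............++.+++++++++++++..............................
106 ..........+++++++++++++.................+..+++.+++++++++++++........................
112 ###.......+++++++++++++.......................+++++++++++++++++++...................
118 ###.......+++++++++++++............................+....+++++++++++++++.............
124 ###+.......+++++++++++++................................++++++++++++++++++++........
130 ####.......+++++++++++++....................................++++++++++++++++++++++..
136 ####.......+++++++++++++..........................................++++++++++++++++++
142 ####.......+++++++++++++........................................++++++++++++++++++++
148 ####+......+++++++++++++.......................................+++++++++++++++++++++
154 #####.......+++++++++++++.....................................++++++++++++++++++++++
160 #####.......+++++++++++++....................................+++++++++++++++++++++++
166 #####.......+++++++++++++...........
[... 2730 characters left out ...]
##########################+++....+.+++..+.+..++++++++++++######+++###########
358 B...++###########################+++++++.+++++++++++..++.+.++++#####++++++##########
364 .....############################++++..+++....++++.++++.++.++++###++++++++##########
370 ....+#############################++++...+.+..++++..+...+++++++##++++++++###########
376 +..+##############################+.....+++.+.+++++++++++++++++#++++++++############
382 +..################################++++....++++++++++++++++++.#+++++#+++############
388 +.##################################+++++.+#########+++#########+++++++#############
394 +###################################++++.+########################+#++##############
```

>>> servo_tool([
  [[0,-5,0,0,1],[0,-10,0,0,1],[0,-15,0,0,1],[0,-20,0,0,1],[0,-25,0,0,1],[0,-30,0,0,1],[0,-35,0,0,1],[0,-40,0,0,1],[0,-45,0,0,1],[0,-50,0,0,1],[0,-54,0,0,1],[0,-58,0,0,1],[0,-60,0,0,1],[0,-62,0,0,1]],
])

```text
clock: 16.98
tcp_pos: [0.4072, -0.2607, 0.0302]
ee_rot: [0.272, -3.13, -0.0]
wrist_force: [-1.9, 1.8, 0.9]
width: 0.0851
grasp_force: 0.8
```

>>> servo_tool([
  [[0,-3,0,0,1],[0,-6,0,0,1],[0,-9,0,0,1],[0,-11,0,0,1],[0,-12.5,0,0,1],[0,-14,0,0,1],[0,-15.5,0,0,1],[0,-17,0,0,1],[0,-17,0,0,1]],
])

```text
clock: 17.73
tcp_pos: [0.4093, -0.2738, 0.0304]
ee_rot: [-0.274, 3.129, 0.011]
wrist_force: [-3.3, 12.4, 9.1]
width: 0.0855
grasp_force: 6.2
```

>>> servo_tool([
  [[0,-1.2,0,0,1],[0,-2.4,0,0,1],[0,-3.6,0,0,1],[0,-4.8,0,0,1],[0,-6,0,0,1],[0,-6,0,0,1]],
])

```text
clock: 18.23
tcp_pos: [0.4112, -0.2827, 0.0303]
ee_rot: [-0.273, 3.13, 0.001]
wrist_force: [-1.5, 3.5, 1.3]
width: 0.0854
grasp_force: 0.0
```

>>> servo_tool([
  [[0,-1,0,0,1],[0,-2,0,0,1],[0,-3,0,0,1],[0,-3,0,0,1]],
])

```text
clock: 18.57
tcp_pos: [0.411, -0.2826, 0.0296]
ee_rot: [-0.275, 3.129, 0.012]
wrist_force: [-1.7, 12.8, 2.9]
width: 0.0856
grasp_force: 0.0
```

```bash
python3 asc.py w16 80 340 0 260 5
```

```text
18.5667 [ 0.41100325 -0.28257721  0.02956558] [-1.71890297 12.80059152  2.92673481]
80 ++++++###+++++++++++++++.+#..........+++............
85 ++++++###+++++++++++++++++#...............+.........
90 ++++++###+++++++++++++++++#.........................
95 +++++++###++++++++++++++++#.........................
100 +++++++###++++++++++++++++#+++......................
105 +++++++###++++++++++++++++#++++.....................
110 +++++++###+++++++++++++++++++++.....................
115 ++++++++###++++++++++++++++#+++.....................
120 ++++++++###++++++++++++++++#+++.....................
125 ++++++++###++++++++++++++++#+++.....................
130 ++++++++###++++++++++++++++#+++.....................
135 ++++++++###++++++++++++++++#++++....................
140 +++++++++###+++++++++++++++#++++....................
145 +++++++++###+++++++++++++++++++.....................
150 +++++++++###++++++++++++++++#++.....................
155 +++++++++###++++++++++++++++#+++....................
160 ++++++++++###+++++++++++++++#+++....................
165 ++++++++++###+++++++++++++++#+++...............
[... 1243 characters left out ...]
++++###+++++++++
280 +++++++++++++++###+++#####+++++###++++++###+++++++++
285 +++++++++++++++###++++####++++++#####++####+++++++++
290 +++++++##+++++++##++++####++++++####+++####+++++++++
295 +++++####+++++++##++++#####++++####+++#####+++++++++
300 ++++#####+++++++###+++#####++++####++######+++++++++
305 +++####+##++++++###+++#####++++###+++#######++++++++
310 ++####++##+++++++##++++##########+++#######+++++++++
315 ####+++++#+++++++##++++##########++########+++++++++
320 ###++++++#+++++++###+++#########+++########+++++++++
325 ##+++++++##++++++###+++#########+++#######++++++++++
330 #+++++++++#+++++++##+++##########++#######++++++++++
335 ++++++++++#+++++++##++++#################+++++++++++
```

>>> servo_tool([
  [[0,5,0,0,1],[0,15,0,0,1],[0,40,0,0,1],[0,60,-30,0,1],[0,60,-70,0,1],[0,60,-110,0,1],[0,60,-110,0,1],[0,60,-110,0,1],[0,60,-110,0,1]],
])

```text
clock: 19.37
tcp_pos: [0.4018, -0.2275, 0.1406]
ee_rot: [-0.272, 3.128, -0.002]
wrist_force: [0.7, -0.7, 0.1]
width: 0.0853
grasp_force: 0.0
```

```bash
python3 asc.py w17 60 330 0 400 5; python3 - <<'E'
from h import *
c=load('w17');tw=np.array([.41090801,-.28226378]);a=np.radians(100.06);ex=np.array([np.cos(a),np.sin(a)]);ey=np.array([ex[1],-ex[0]])
W=lambda x,y,z:np.round(w2p(c,[*(tw+ex*x/1e3+ey*y/1e3),z])).astype(int).tolist()
for d in(0,3,6,10): print(d,'pull edge top',W(-60+d,-40,.043),W(-60+d,0,.043),W(-60+d,40,.043),'front top outer',W(-78+d,-60,.05),W(-78+d,0,.05))
E
```

```text
19.3667 [ 0.40182895 -0.22745388  0.1405585 ] [ 0.73214069 -0.68297404  0.14194354]
60 ########++++++........+++++++...................................................
65 ####################+++++++++++++...............................................
70 ##########################+..++++++++.+.........................................
75 ##########################++++..........+++++...................................
80 +++++++++++++++++#+++++++++......++..........++++++.............................
85 +++++++++++++++++#+++++++++........................+.+.+........................
90 +++++++++++++++++#++++++++#+............................+...++..................
95 +++++++++++++++++#++++++++#++...................................++..............
100 +++++++++++++++++#+++++++++++......................................+++++++......
105 ++++++++++++++++++#++++++++++.............................................+++++.
110 ++++++++++++++++++#++++++++++................................................+++
115 ++++++++++++++++++#++++++++++................................................+++
120 
[... 3211 characters left out ...]
..........++++
310 +++++++++++#++++++++++++++++##+##+++#######+++++.+++.++.+..++++.+...........++++
315 +++++++++++++++++++++++++++##+###+++#######..+++++..++.+.++++.++...........+++++
320 ++++++++++++++++++++++++++##+###+++########.....+++.+.+..+.++..............+++++
325 ++++++++#+++++++++++++++++##+###+++#######.....++++.+++++++.+..............+++++
0 pull edge top [131, 150] [141, 211] [151, 265] front top outer [89, 118] [108, 214]
3 pull edge top [136, 150] [146, 211] [155, 265] front top outer [94, 118] [113, 214]
6 pull edge top [141, 150] [151, 211] [159, 265] front top outer [99, 118] [118, 214]
10 pull edge top [147, 150] [157, 211] [165, 265] front top outer [106, 118] [124, 214]
```

```bash
python3 -c "
from cell import *
print(job_done())"
```

```text
the job is handed in; nothing more can be done
None
```

I put the blue box in the drawer's rear compartment, let go of it, and slid the drawer past its catch until it stopped moving, then handed the job in at about 19 s. The box lying flat and the drawer being fully shut are read from image measurements and push forces, as my picture views were used up. I never moved to touch the loose red and green specimens or the steel slug.

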